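# Chuck a beaker for trimming with a spring-pin key

## Robot

A 6-joint arm with a two-finger parallel gripper is mounted at the origin on the work surface. World frame = base frame: x ahead of the robot, y to its left, z up, the work surface at z = 0. Lengths are in mm, angles in rad, forces in N, time in s.
With the tool pointing down it reaches from about 300 to 775 mm from the base axis. Payload 14.6 kg.
Tool frame: the origin (TCP) lies midway between the tips of the shut fingers; the grasp point (between the pads) lies 19 mm behind it (grip_depth is the distance from the TCP to the grasp point, in mm); z points along the fingers, y is the direction in which the jaws open and shut (so a half turn about z gives the same grasp; the last joint's range is limited). The gripper opens to 94 mm and grips with 3 to 60 N. Pads are 16 mm wide; open, the fingers measure 119 mm over their backs; the gripper's body (75 mm by 177 mm) begins 78 mm behind the grasp point.
Start: joints at [-1.216, 0.3, 1.521, -0, 1.321, -0.067], TCP at [225.164, -501.787, 205.446] pointing down, gripper open.
Joint ranges: [-3.03, 3.03], [-0.79, 2.21], [0.23, 2.52], [-1.04, 4.18], [0, 3.07], [-2.55, 2.55]. Speed limits (rad/s): [2.22, 2.22, 2.57, 3.14, 3.14, 3.14].

## Interface

Orientations are given as [roll, pitch, yaw] about the fixed x, y, z axes, in that order (R = Rz(yaw) Ry(pitch) Rx(roll)).
In Python, from cell import read_state, camera, camera_info, sign_off, grip_depth gives the robot as it stands.
- The arm moves only by the tool drive_tool, never from a script. Its argument "motion" is one flat list of numbers, 4 for each row, row after row: the shift along the tool's x, y, z in mm, then the turn about the tool's z in rad. A call has 1 to 8 rows; each row shifts and turns the pose as measured when the row begins, along the tool's axes as they then stand; what a row does not reach is not made up. A row lasts 1/12 s, in which the tool goes at most 41.7 mm and 7.16 degrees, less where a joint would pass 70% of its speed; a pose out of reach is approached as far as the arm can. A call is refused whole if a number of a shift passes 41.7 or a number of a turn 0.125, either way. A call with a gripper value outside its range is refused whole. "jaw" is the closure, from 0 (fully open) to 1 (shut), set as the call begins (left out, the last holds). The fingers move at their own pace and stop on an object; "grip_force" is the grip in N (left out, the last holds). Time passes only in rows, so rows that do not move let the fingers close. It gives the time, the measured TCP pose, the force and the opening at its end, in the units of the state.
- read_state(): the state, without advancing time (a new reading comes with each control period).
- camera(name): name is "side" or "top"; returns the picture (420x560x3 uint8, red, green, blue); there is no depth.
- camera_info(name): a dict with "fovy" (degrees; the focal length in pixels is half the picture's height over the tangent of half this angle, whatever the lens; pixels are square), "cx", "cy" (the principal point, pixels), "camera_from_world" (4x4, takes a point from world to camera coordinates). Camera axes: x right, y up, looking along -z (the intrinsics and any distortion apply to the point x, -y, -z); pixel columns grow to the right and rows downward; lengths in mm; the calibration is good to about 2 mm. A picture is of the moment at which its call begins. camera_info takes no time and is no camera call.
- sign_off(): hands the job in, once; it reports no verdict.
The state is a dict: "clock": time; "joints": joint angles; "qd": joint speeds; "effort": joint torques, N m; "eef_pos": TCP position; "eef_rot": TCP orientation; "wrist_force": force on the tool from outside, world axes, zero at the start; "moment": the same for the moment, N m; "finger_gap": finger opening in mm.
Only numpy, scipy, OpenCV 4.12 (cv2) and the standard library are available. Lean on these libraries where they do the work, as an engineer would, in place of code of your own. Each camera call takes 0.05 s, during which the arm holds its last target. There are 200 camera calls.

## Task

Take the yellow spring-pin key out of its wooden holder, slide its pin along the black groove of the trimming chuck until it drops into one of the unseen drive holes, and with the pin in the hole turn the ring clockwise (seen from above) until the three blue jaws hold the clay beaker snug and centred, gently, since the clay is still soft enough to be crushed. Then stand the key back upright in its holder and let go. Do not touch the beaker or the jaws with the gripper, and leave the other pots where they are.

Things in the scene. Friction and masses are not known exactly. Their poses are not given: they have to be found in the camera images.
- chuck: self-centring trimming chuck, fixed, 242 mm across, blue base; origin at the centre of its underside on the bench, z up. Round white centre disc, 177 mm across, top 60 mm above the origin; on it three blue jaws 34 mm wide, 30 mm high, outer ends within 84 mm of the axis, 120 degrees apart, one along the chuck's +x. Around the disc lies the drive ring.
- groove_center (a point): point on the chuck's axis at the height of the groove floor (56 mm above the bench). The black groove runs round the disc: mean radius 98 mm, 18 mm wide, flat floor. Three drive holes 120 degrees apart are sunk in it: each as wide as the groove, 16 mm long along it, 14 mm deep, black on black. Where they stand at the start is unknown and differs every time.
- ring_center (a point): point on the chuck's axis at the top of the drive ring's white rim (radii 107 to 121 mm, 61 mm above the bench). The ring carries the groove; it is stiff (about 3 N along the groove to turn it, more than a lightly sliding pin gives; 7 N or more when snug), turns only clockwise seen from above from its start, and stays where left. It drives the jaws inwards, 25 mm per radian; about 0.72 rad makes them snug.
- jaw0 (a joint): travel of the jaws towards the centre in m (all three alike): 0 = fully open, as at the start, jaw faces 58 mm from the axis; about 0.018 = snug on the beaker, all three touching it; stop 0.025
- beaker_center (a point): dark clay beaker, solid, standing loose on the white disc, not centred: 80 mm wide at the foot (upright wall for 32 mm), 64 mm at the top, 75 high, about 0.3 kg; point on its axis half-way up, z along the axis
- key_center (a point): spring-pin key standing pin down in the holder, 0.18 kg: square yellow handle 30 x 30 mm (flats face its x and y), 64 mm high, on a round steel collar 40 mm across, 6 thick, that rests on the holder's top. Point at the middle of the handle, 38 mm above the collar's underside and 93 mm above the pin's end when it is out; z up along the key.
- pin_tip (a point): round end of the key's brass pin, 10 mm across. Below the collar come a steel sleeve 14 mm across, 30 long, then 25 mm of pin. The pin is sprung: it can be pushed up to 16 mm into the sleeve, with about 1 N at the start, 2 N at 8 mm, 3.3 N at 16 mm, and springs out when free.
- holder: pale wooden block, fixed, 80 x 80 mm, 70 high; origin at the centre of its underside, z up. In the middle of its top is a square bore 23 mm wide, 66 mm deep, sides along the block's x and y, for the key's sleeve and pin.
- bowl_rim (a point): white water bowl, 140 mm wide, 60 high; point at the centre of its rim. Bystander.
- cup_a_rim (a point): pale clay cup, 72 mm wide, 85 high; point at the centre of its rim. Bystander.
- cup_b_rim (a point): terracotta cup, 72 mm wide, 85 high; point at the centre of its rim. Bystander.
- jar: amber jar with a blue cap, 70 mm wide, 90 high; origin under its centre. Bystander.

How it is judged:
By the outcome, as a careful person would: the job done as asked, in the order asked, and still so for the second after the job is handed in, with the robot touching nothing.
It also fails if it takes over 72 s, if anything falls off the work surface, if the arm or the gripper's body presses on something with over 40 N, if the wrist force passes 120 N, or if a joint passes its speed limit or range.

## Working session

There is one attempt and no reset: what is moved stays moved. The work goes in short steps, Python scripts to look and compute and a tool call to move; the robot and the scene stay as the last step left them, time stands still between calls to the robot, and variables do not carry over. Pictures are saved under pics/ and viewed, on a budget of 10 in all, crops included, one or two more only if the job needs it, and the job is handed in when it is done.

Besides the shell and the picture viewer there is one more tool, called after "Request:" as name(argument=value, ...), one argument or row to a line, values as JSON. drive_tool: Moves the arm, as the interface text tells. Its arguments: {"type":"object","properties":{"motion":{"type":"array","items":{"type":"number"}},"jaw":{"type":"number"},"grip_force":{"type":"number"}},"required":["motion"]}

```bash
mkdir -p pics; ls; python3 - <<'E'
from cell import *
import cv2,numpy as np
s=read_state();print(s, grip_depth)
for n in("side","top"):
    im=camera(n);cv2.imwrite(f"pics/{n}0.png",im[:,:,::-1]);i=camera_info(n);print(n,i)
a=cv2.imread("pics/side0.png");b=cv2.imread("pics/top0.png")
E
```

```text
pics
{'clock': 0.0, 'joints': array([-1.21556935e+00,  3.00483870e-01,  1.52156188e+00, -4.23267639e-07,
        1.32068185e+00, -6.66229146e-02]), 'qd': array([0.00077361, 0.00039558, 0.00040139, 0.00052666, 0.00058923,
       0.00118183]), 'effort': array([-1.38529034e-03, -5.31809950e+01, -3.52738059e+01,  7.07951188e-02,
        2.44329509e-02, -9.33940737e-05]), 'eef_pos': array([ 225.09531598, -501.55429432,  204.88744433]), 'eef_rot': array([-3.14046020e+00, -7.51483517e-05,  4.21849955e-01]), 'wrist_force': array([-0.58794967,  1.16897328,  0.40431865]), 'moment': array([-0.00959166, -0.01299417,  0.01452072]), 'finger_gap': 93.7116343457049} 18.8
side {'fovy': 57.11585221967259, 'cx': 278.4654741147052, 'cy': 211.32251360095432, 'camera_from_world': array([[-9.92467501e-01, -1.22296982e-01, -7.19074597e-03,
         6.19142908e+02],
       [ 6.93139439e-02, -6.08958075e-01,  7.90168109e-01,
        -1.65517262e+02],
       [-1.01014038e-01,  7.83717750e-01,  6.12847985e-01,
        -8.48578574e+02],
       [ 0.00000000e+00,  0.00000000e+00,  0.00000000e+00,
         1.00000000e+00]])}
top {'fovy': 43.30269783333388, 'cx': 280.74682944450706, 'cy': 205.49625364804928, 'camera_from_world': array([[-1.46173084e-03, -9.99990429e-01,  4.12372109e-03,
        -8.54283426e+01],
       [ 9.86058737e-01, -7.55189405e-04,  1.66395901e-01,
        -6.67532533e+02],
       [-1.66391194e-01,  4.30945723e-03,  9.86050404e-01,
        -1.29270729e+03],
       [ 0.00000000e+00,  0.00000000e+00,  0.00000000e+00,
         1.00000000e+00]])}
```

View pics/top0.png

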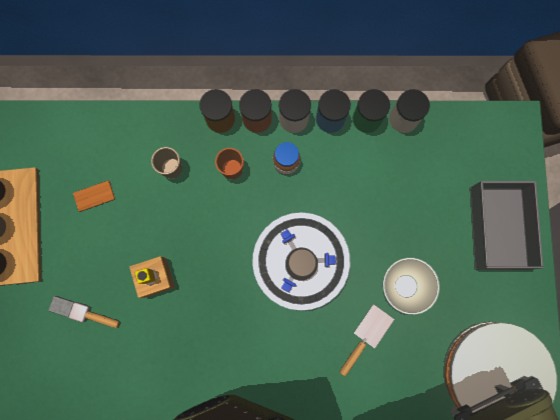

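View pics/side0.png

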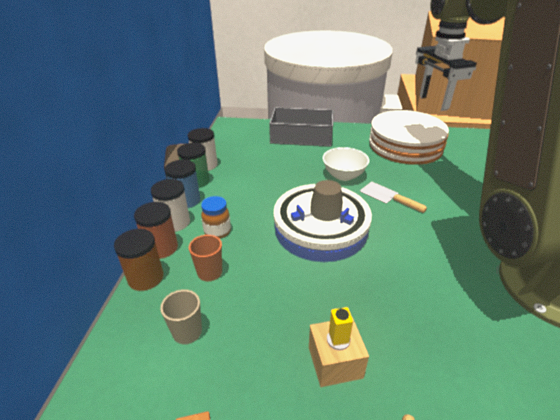

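The top view shows the chuck at about (301,261), the key and holder at (150,277), and the bowl at (411,286). The cups are at (166,161) and (230,163), and the jar at (287,156). The side view shows the key upright at about (341,328).

```bash
cat > h.py <<'E'
import numpy as np,cv2
from cell import *
def ray(n,uv):
    i=camera_info(n);f=210/np.tan(np.radians(i["fovy"]/2));M=i["camera_from_world"];R=M[:3,:3]
    uv=np.atleast_2d(uv).astype(float)
    d=np.c_[(uv[:,0]-i["cx"])/f,-(uv[:,1]-i["cy"])/f,-np.ones(len(uv))]@R
    return -R.T@M[:3,3],d
def onz(n,uv,z):
    c,d=ray(n,uv);return (c+d*((z-c[2])/d[:,2])[:,None])[:,:2]
def proj(n,P):
    i=camera_info(n);f=210/np.tan(np.radians(i["fovy"]/2));M=i["camera_from_world"]
    p=np.atleast_2d(P)@M[:3,:3].T+M[:3,3];return np.c_[i["cx"]-f*p[:,0]/p[:,2],i["cy"]+f*p[:,1]/p[:,2]]
def circ(P):
    A=np.c_[2*P,np.ones(len(P))];s=np.linalg.lstsq(A,(P**2).sum(1),rcond=None)[0];return s[:2],np.sqrt(s[2]+s[:2]@s[:2])
def hsv(im): return cv2.cvtColor(im,cv2.COLOR_RGB2HSV)
def mask(im,lo,hi,box=None):
    m=cv2.inRange(hsv(im),lo,hi)
    if box: k=np.zeros_like(m);x0,y0,x1,y1=box;k[y0:y1,x0:x1]=255;m&=k
    return m
def big(m): return max(cv2.findContours(m,cv2.RETR_EXTERNAL,cv2.CHAIN_APPROX_NONE)[0],key=cv2.contourArea)
E
python3 - <<'E'
from h import *
t=cv2.imread("pics/top0.png")[:,:,::-1].copy();s=cv2.imread("pics/side0.png")[:,:,::-1].copy()
m=mask(t,(0,0,130),(179,60,255),(240,200,360,320));c=big(m)[:,0]
print("rim",circ(onz("top",c,61)))
m=mask(t,(0,0,0),(179,255,60),(245,205,357,317));
h=hsv(t)
P=np.argwhere(m>0)[:,::-1];W=onz("top",P,56);c0=circ(onz("top",c,61))[0];r=np.hypot(*(W-c0).T);W=W[(r>80)&(r<115)];print("groove",circ(W),len(W))
# holder
hol=mask(t,(8,70,100),(22,255,255),(120,245,185,310))|mask(t,(22,70,60),(35,255,255),(120,245,185,310))
hol=cv2.morphologyEx(hol,cv2.MORPH_CLOSE,np.ones((9,9)));print("holder box px",cv2.minAreaRect(big(hol)))
W=onz("top",big(hol)[:,0],70).astype(np.float32);print("holder top~",cv2.minAreaRect(W))
for n,im,b in(("top",t,(120,245,185,310)),("side",s,(300,290,380,380))):
    y=mask(im,(22,150,100),(34,255,255),b);q=big(y);print(n,"yellow",cv2.boundingRect(q),cv2.minAreaRect(q))
    cc=mask(im,(0,0,0),(179,255,60),b);
for n,im in(("top",t),("side",s)):
  for nm,lo,hi,b in(("blue",(108,150,80),(125,255,255),(270,225,345,300) if n=="top" else (285,195,360,225)),):
    k,l,st,ce=cv2.connectedComponentsWithStats(mask(im,lo,hi,b));print(n,[(a[4],x.round(1)) for a,x in zip(st[1:],ce[1:]) if a[4]>8])
    if n=="top":
      for a,x in zip(st[1:],ce[1:]):
        if a[4]>15: w=onz("top",x,80)[0]-c0;print(w,np.degrees(np.arctan2(w[1],w[0])))
a=cv2.resize(t[240:320,110:200],None,fx=6,fy=6,interpolation=2)
b=cv2.resize(s[290:400,290:390],None,fx=4.36,fy=4.36,interpolation=2)[:480]
cv2.imwrite("pics/c1.png",np.hstack([a,b])[:,:800,::-1]);print(a.shape,b.shape)
E
```

```text
rim (array([ 528.17095151, -136.0360732 ]), np.float64(121.46341683933397))
groove (array([ 529.24549962, -137.61473014]), np.float64(98.43858607664505)) 11
holder box px ((151.25088500976562, 276.7028503417969), (34.89817428588867, 38.716094970703125), 72.6459732055664)
holder top~ ((487.67645263671875, 232.76416015625), (85.46041107177734, 93.48929595947266), 18.422286987304688)
top yellow (135, 268, 16, 15) ((142.34906005859375, 275.4716796875), (12.911890983581543, 13.323973655700684), 74.05460357666016)
side yellow (329, 307, 24, 38) ((340.5426940917969, 325.5517272949219), (21.948307037353516, 37.971046447753906), 5.440331935882568)
top [(np.int32(75), array([286.8, 235.6])), (np.int32(73), array([329.8, 259.5])), (np.int32(81), array([287.6, 284.6]))]
[59.5375673  35.13079701] 30.543197711700078
[  0.16457277 -70.64361483] -89.866522857939
[-60.81232044  33.56399631] 151.10448319719194
side [(np.int32(13), array([299.8, 208.8])), (np.int32(15), array([344.4, 211.3])), (np.int32(30), array([295.5, 214.1])), (np.int32(30), array([348.5, 217.4]))]
(480, 540, 3) (480, 436, 3)
```

View pics/c1.png

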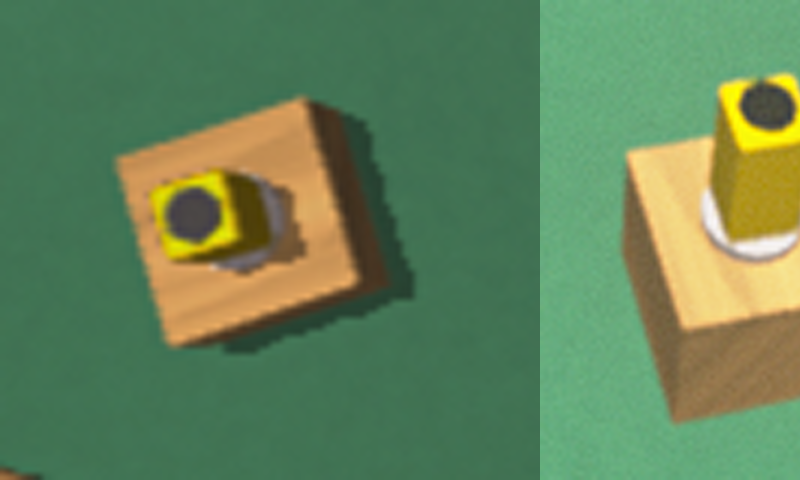

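The crop shows the holder's top face (corners at (118,157), (305,97), (360,287), (168,347) in the 6x crop). The key's black end cap is at (193,215) in the crop, and it also shows in the side crop at (768,106).

```bash
python3 - <<'E'
from h import *
f=lambda p:np.array(p)/6+[110,240]-.42
H=onz("top",f([(118,157),(305,97),(360,287),(168,347)]),70);print("holder",H.mean(0));
e=np.diff(np.r_[H,H[:1]],axis=0);print(np.hypot(*e.T),np.degrees(np.arctan2(e[:,1],e[:,0]))%90)
K=onz("top",f([(150,185),(225,170),(240,245),(170,262)]),140);e=np.diff(np.r_[K,K[:1]],axis=0);print("key",K.mean(0),onz("top",f([(193,215)]),140),np.hypot(*e.T),np.degrees(np.arctan2(e[:,1],e[:,0]))%90)
print("key side",onz("side",[(342.1,314.1)],140))
s=cv2.imread("pics/side0.png")[:,:,::-1].copy();c=big(mask(s,(0,0,130),(179,60,255),(260,180,385,250)))[:,0]
print("rim side",circ(onz("side",c,61)))
P=np.c_[487,232,140]
t=cv2.imread("pics/top0.png")[:,:,::-1].copy()
# beaker & groove
h=hsv(t);
for y in (261,):print(h[y,250:352].tolist())
E
```

```text
holder [487.88159084 238.3419675 ]
[79.96750769 81.70250126 81.13341508 80.80577074] [17.90943925 18.05461375 17.27237126 17.23307193]
key [487.85508918 237.62473204] [[488.01950415 238.89442476]] [29.52627642 29.81035612 27.65267913 31.05606391] [11.27885156 13.57140497 13.59098695 16.98645585]
key side [[489.52972797 238.94894216]]
rim side (array([ 530.58512581, -127.83970092]), np.float64(118.10767367538386))
[[71, 108, 118], [71, 96, 120], [76, 40, 161], [105, 14, 215], [115, 7, 223], [116, 8, 223], [116, 8, 224], [116, 8, 224], [115, 10, 157], [15, 6, 88], [18, 17, 73], [24, 17, 73], [30, 14, 73], [23, 14, 73], [23, 14, 72], [150, 2, 110], [117, 11, 208], [115, 7, 224], [115, 7, 222], [115, 7, 222], [116, 8, 222], [115, 7, 222], [115, 7, 222], [116, 8, 222], [120, 7, 222], [116, 8, 222], [115, 7, 222], [116, 8, 222], [116, 8, 222], [115, 7, 222], [115, 7, 222], [115, 7, 222], [115, 7, 222], [116, 8, 224], [111, 8, 224], [120, 7, 150], [10, 10, 78], [20, 25, 62], [15, 35, 73], [15, 58, 133], [15, 56, 149], [14, 58, 149], [14, 56, 147], [15, 57, 147], [14, 57, 147], [15, 57, 147], [15, 57, 147], [15, 59, 146], [15, 58, 145], [15, 58, 144], [15, 58, 145], [15, 58, 144], [14, 57, 144], [15, 59, 143], [15, 59, 143], [15, 59, 142], [15, 58, 141], [15, 58, 141], [14, 58, 140], [14, 58, 140], [15, 57, 138], [14, 59, 139], [14, 59, 139], [15, 59, 138], [14, 58, 140], [14, 50, 101], [20, 23, 67], [10, 10, 78], [7, 16, 142], [7, 15, 154], [8, 18, 155], [6, 16, 155], [6, 16, 158], [7, 15, 155], [135, 13, 118], [116, 86, 104], [115, 150, 187], [115, 159, 185], [115, 151, 140], [114, 152, 179], [114, 157, 195], [114, 161, 192], [114, 161, 189], [114, 164, 187], [114, 163, 185], [117, 92, 136], [116, 15, 123], [90, 3, 91], [45, 7, 70], [45, 8, 68], [45, 8, 68], [30, 8, 67], [50, 12, 65], [90, 6, 90], [117, 11, 204], [116, 8, 224], [116, 8, 222], [115, 7, 222], [115, 7, 222], [96, 15, 174], [72, 57, 129], [70, 96, 119]]
```

```bash
cat >> h.py <<'E'
def plan(x,y,z,yaw,step=36,from_=None):
    s=read_state();p=np.array(s["eef_pos"]);w=s["eef_rot"][2];D=np.array([x,y,z])-p;dw=(yaw-w+np.pi)%(2*np.pi)-np.pi
    n=max(int(np.ceil(max(np.linalg.norm(D)/step,abs(dw)/.12))),1);out=[]
    for k in range(n):
        a=w+dw*k/n;d=D/n;out.append([round(d[0]*np.cos(a)+d[1]*np.sin(a),1),round(d[0]*np.sin(a)-d[1]*np.cos(a),1),round(-d[2],1),round(-dw/n,3)])
    for k in range(0,n,8):print([v for r in out[k:k+8] for v in r])
E
python3 - <<'E'
from h import *
t=cv2.imread("pics/top0.png")[:,:,::-1].copy();h=hsv(t)
m=mask(t,(0,0,0),(179,45,100),(240,200,362,322));P=np.argwhere(m>0)[:,::-1];W=onz("top",P,56)
c=np.array([528.,-136]);
for _ in range(3):
    r=np.hypot(*(W-c).T);Q=W[(r>88)&(r<108)];c,R=circ(Q);print(c,R,len(Q))
b=mask(t,(10,45,100),(20,80,170),(280,240,325,290));q=big(b)[:,0];print("beaker",circ(onz("top",q,135)))
plan(488.5,238.8,190,1.82)
E
```

```text
[ 528.29030469 -136.56612351] 98.45604585689905 1602
[ 528.29030469 -136.56612351] 98.45604585689905 1602
[ 528.29030469 -136.56612351] 98.45604585689905 1602
beaker (array([ 518.40109354, -135.19166988]), np.float64(30.278826571707405))
[np.float64(24.7), np.float64(-25.8), np.float64(0.7), np.float64(-0.064), np.float64(26.3), np.float64(-24.2), np.float64(0.7), np.float64(-0.064), np.float64(27.8), np.float64(-22.5), np.float64(0.7), np.float64(-0.064), np.float64(29.1), np.float64(-20.7), np.float64(0.7), np.float64(-0.064), np.float64(30.4), np.float64(-18.8), np.float64(0.7), np.float64(-0.064), np.float64(31.5), np.float64(-16.8), np.float64(0.7), np.float64(-0.064), np.float64(32.5), np.float64(-14.8), np.float64(0.7), np.float64(-0.064), np.float64(33.4), np.float64(-12.7), np.float64(0.7), np.float64(-0.064)]
[np.float64(34.1), np.float64(-10.5), np.float64(0.7), np.float64(-0.064), np.float64(34.7), np.float64(-8.3), np.float64(0.7), np.float64(-0.064), np.float64(35.2), np.float64(-6.1), np.float64(0.7), np.float64(-0.064), np.float64(35.5), np.float64(-3.9), np.float64(0.7), np.float64(-0.064), np.float64(35.7), np.float64(-1.6), np.float64(0.7), np.float64(-0.064), np.float64(35.7), np.float64(0.7), np.float64(0.7), np.float64(-0.064), np.float64(35.6), np.float64(2.9), np.float64(0.7), np.float64(-0.064), np.float64(35.3), np.float64(5.2), np.float64(0.7), np.float64(-0.064)]
[np.float64(34.9), np.float64(7.4), np.float64(0.7), np.float64(-0.064), np.float64(34.4), np.float64(9.6), np.float64(0.7), np.float64(-0.064), np.float64(33.7), np.float64(11.8), np.float64(0.7), np.float64(-0.064), np.float64(32.9), np.float64(13.9), np.float64(0.7), np.float64(-0.064), np.float64(31.9), np.float64(16.0), np.float64(0.7), np.float64(-0.064), np.float64(30.9), np.float64(18.0), np.float64(0.7), np.float64(-0.064)]
```

Request:
drive_tool(
  motion=[25, -26, 1, -0.064, 26, -24, 1, -0.064, 28, -22, 1, -0.064, 29, -21, 1, -0.064, 30, -19, 1, -0.064, 31, -17, 1, -0.064, 32, -15, 1, -0.064, 33, -13, 1, -0.064],
  jaw=0,
)

```text
clock: 0.77
eef_pos: [316.3, -224.5, 193.4]
eef_rot: [-3.136, -0.002, 0.947]
wrist_force: [0.6, 0.0, 0.6]
finger_gap: 94.1
```

Request:
drive_tool(
  motion=[34, -10, 1, -0.064, 35, -8, 1, -0.064, 35, -6, 1, -0.064, 35, -4, 1, -0.064, 36, -2, 1, -0.064, 36, 1, 1, -0.064, 36, 3, 1, -0.064, 35, 5, 1, -0.064],
)

```text
clock: 1.43
eef_pos: [404.5, 61.9, 186.2]
eef_rot: [-3.139, -0.005, 1.484]
wrist_force: [0.8, -0.4, -0.6]
finger_gap: 93.8
```

```bash
python3 - <<'E'
from h import *
plan(488.5,238.8,190,1.82)
E
```

```text
[np.float64(30.6), np.float64(11.4), np.float64(-0.6), np.float64(-0.056), np.float64(29.9), np.float64(13.1), np.float64(-0.6), np.float64(-0.056), np.float64(29.1), np.float64(14.7), np.float64(-0.6), np.float64(-0.056), np.float64(28.3), np.float64(16.3), np.float64(-0.6), np.float64(-0.056), np.float64(27.3), np.float64(17.9), np.float64(-0.6), np.float64(-0.056), np.float64(26.3), np.float64(19.4), np.float64(-0.6), np.float64(-0.056)]
```

Request:
drive_tool(
  motion=[31, 11, 0, -0.056, 30, 13, 0, -0.056, 29, 15, 0, -0.056, 28, 16, 0, -0.056, 27, 18, 0, -0.056, 26, 19, 0, -0.056, 0, 0, 0, 0],
)

```text
clock: 2.02
eef_pos: [487.4, 254.7, 184.5]
eef_rot: [-3.138, -0.006, 1.847]
wrist_force: [-0.6, -0.1, -0.3]
finger_gap: 94.0
```

```bash
python3 - <<'E'
from h import *
t=camera("top");s=camera("side")
a=cv2.resize(t[230:330,80:220],None,fx=2.85,fy=2.85,interpolation=2);b=cv2.resize(s[230:400,270:430],None,fx=2.5,fy=2.5,interpolation=2)
H=max(a.shape[0],b.shape[0]);a=cv2.copyMakeBorder(a,0,H-a.shape[0],0,0,0);cv2.imwrite("pics/c2.png",np.hstack([a,b])[:,:,::-1]);print(read_state()["eef_pos"],read_state()["eef_rot"])
plan(488.5,238.8,189,1.82)
E
```

```text
[486.29628634 251.54470025 184.48089293] [-3.13713479 -0.00509984  1.8421684 ]
[np.float64(-12.9), np.float64(-1.3), np.float64(-4.5), np.float64(0.022)]
```

View pics/c2.png

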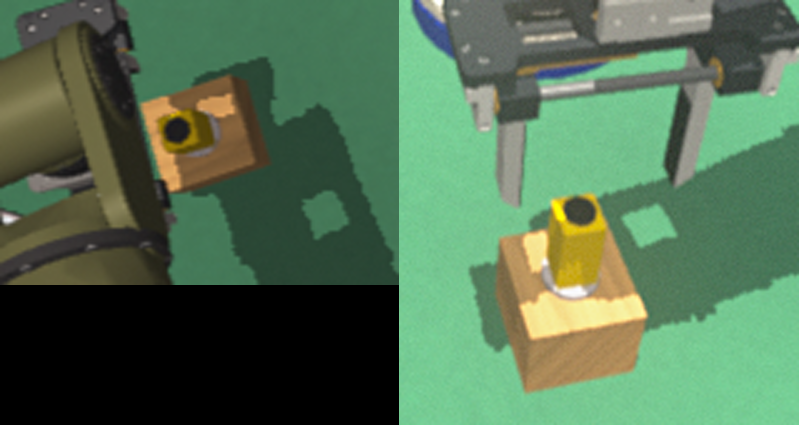

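The picture shows the gripper above the key with the fingers on either side of the handle. The key's cap is at (178,130) in the left panel and (580,212) in the right. The tool overshot by about 13 mm in tool x.

Request:
drive_tool(
  motion=[-13, -1, 0, 0.022, 0, 0, 0, 0, 0, 0, 0, 0],
)

```text
clock: 2.37
eef_pos: [488.2, 235.1, 184.2]
eef_rot: [-3.136, -0.004, 1.814]
wrist_force: [0.3, -0.2, -0.3]
finger_gap: 93.6
```

```bash
python3 - <<'E'
from h import *
plan(488.5,238.8,88,1.82)
E
```

```text
[np.float64(1.2), np.float64(0.4), np.float64(32.1), np.float64(-0.002), np.float64(1.2), np.float64(0.4), np.float64(32.1), np.float64(-0.002), np.float64(1.2), np.float64(0.4), np.float64(32.1), np.float64(-0.002)]
```

Request:
drive_tool(
  motion=[4, 1, 20, 0, 0, 0, 25, 0, 0, 0, 20, 0, 0, 0, 12, 0, 0, 0, 0, 0, 0, 0, 0, 0],
)

```text
clock: 2.87
eef_pos: [488.8, 234.0, 108.0]
eef_rot: [3.141, -0.005, 1.804]
wrist_force: [-0.3, -0.2, 0.2]
finger_gap: 94.1
```

Request:
drive_tool(
  motion=[4.5, 0, 10, 0, 0, 0, 9, 0, 0, 0, 0, 0, 0, 0, 0, 0],
)

```text
clock: 3.2
eef_pos: [488.7, 238.4, 90.1]
eef_rot: [3.137, -0.006, 1.802]
wrist_force: [-0.6, 0.1, 0.0]
finger_gap: 94.2
```

Request:
drive_tool(
  motion=[0, 0, 0, 0, 0, 0, 0, 0, 0, 0, 0, 0, 0, 0, 0, 0, 0, 0, 0, 0, 0, 0, 0, 0, 0, 0, 0, 0, 0, 0, 0, 0],
  jaw=1,
  grip_force=45,
)

```text
clock: 3.87
eef_pos: [489.4, 238.8, 91.6]
eef_rot: [3.135, -0.006, 1.802]
wrist_force: [0.2, -0.0, -0.2]
finger_gap: 44.3
```

Request:
drive_tool(
  motion=[0, 0, 0, 0, 0, 0, 0, 0, 0, 0, 0, 0, 0, 0, 0, 0, 0, 0, 0, 0, 0, 0, 0, 0],
)

```text
clock: 4.37
eef_pos: [489.5, 238.8, 91.7]
eef_rot: [3.135, -0.006, 1.802]
wrist_force: [-0.4, -0.2, -0.0]
finger_gap: 30.0
```

Request:
drive_tool(
  motion=[0, 0, -10, 0, 0, 0, -20, 0, 0, 0, -25, 0, 0, 0, -25, 0, 0, 0, -20, 0, 0, 0, -10, 0, 0, 0, 0, 0],
)

```text
clock: 4.95
eef_pos: [487.4, 237.3, 208.7]
eef_rot: [3.139, -0.005, 1.802]
wrist_force: [0.0, -0.1, -2.7]
finger_gap: 29.7
```

```bash
python3 - <<'E'
from h import *
print(read_state()["wrist_force"])
plan(463,-63.5,170,2.3,step=34)
E
```

```text
[ 0.01463518 -0.14870071 -2.68144932]
[np.float64(-31.9), np.float64(-10.3), np.float64(4.3), np.float64(-0.055), np.float64(-31.3), np.float64(-12.1), np.float64(4.3), np.float64(-0.055), np.float64(-30.6), np.float64(-13.8), np.float64(4.3), np.float64(-0.055), np.float64(-29.8), np.float64(-15.4), np.float64(4.3), np.float64(-0.055), np.float64(-28.9), np.float64(-17.1), np.float64(4.3), np.float64(-0.055), np.float64(-27.9), np.float64(-18.6), np.float64(4.3), np.float64(-0.055), np.float64(-26.8), np.float64(-20.1), np.float64(4.3), np.float64(-0.055), np.float64(-25.7), np.float64(-21.6), np.float64(4.3), np.float64(-0.055)]
[np.float64(-24.4), np.float64(-23.0), np.float64(4.3), np.float64(-0.055)]
```

Request:
drive_tool(
  motion=[-32, -10, 4, -0.055, -31, -12, 4, -0.055, -31, -14, 4, -0.055, -30, -15, 4, -0.055, -29, -17, 4, -0.055, -28, -19, 4, -0.055, -27, -20, 4, -0.055, -18, -15, 4, -0.055],
)

```text
clock: 5.62
eef_pos: [465.5, -26.7, 172.3]
eef_rot: [3.137, -0.005, 2.269]
wrist_force: [0.9, -1.1, -1.2]
finger_gap: 30.0
```

Request:
drive_tool(
  motion=[0, 0, 0, 0, 0, 0, 0, 0],
)

```text
clock: 5.78
eef_pos: [464.1, -30.7, 170.7]
eef_rot: [3.139, -0.007, 2.267]
wrist_force: [-0.1, 0.3, -1.5]
finger_gap: 30.2
```

```bash
python3 - <<'E'
from h import *
print(read_state()["eef_pos"],read_state()["eef_rot"],read_state()["wrist_force"])
plan(463,-63.5,155,2.3,step=34)
E
```

```text
[464.10915398 -30.66227579 170.74331693] [ 3.13911335 -0.00716299  2.26683153] [-0.07512472  0.32751938 -1.51209642]
[np.float64(-12.2), np.float64(-11.0), np.float64(7.9), np.float64(-0.017), np.float64(-12.1), np.float64(-11.2), np.float64(7.9), np.float64(-0.017)]
```

Request:
drive_tool(
  motion=[-12, -11, 12, -0.017, -12, -11, 12, -0.017, 0, 0, 0, 0, 0, 0, 0, 0],
)

```text
clock: 6.12
eef_pos: [462.8, -61.5, 145.6]
eef_rot: [3.139, -0.008, 2.3]
wrist_force: [1.0, 0.5, -1.2]
finger_gap: 30.2
```

```bash
python3 - <<'E'
from h import *
s=camera("side");st=read_state();print(st["eef_pos"],st["eef_rot"])
p=st["eef_pos"];P=proj("side",[[p[0],p[1],p[2]-76.7],[528.3,-136.6,56]]);print(P)
x0,y0=240,140;b=cv2.resize(s[y0:y0+120,x0:x0+160],None,fx=5,fy=5,interpolation=2);cv2.imwrite("pics/c3.png",b[:,:,::-1]);print((P-[x0,y0])*5)
plan(463,-63.5,138,2.3,step=34)
E
```

```text
[462.75699982 -61.37932754 145.61068594] [ 3.13876843 -0.00791878  2.30089531]
[[349.91517833 229.13897126]
 [322.45604115 211.90269948]]
[[549.57589163 445.69485632]
 [412.28020577 359.51349739]]
[np.float64(-1.7), np.float64(-1.2), np.float64(7.6), np.float64(0.001)]
```

View pics/c3.png

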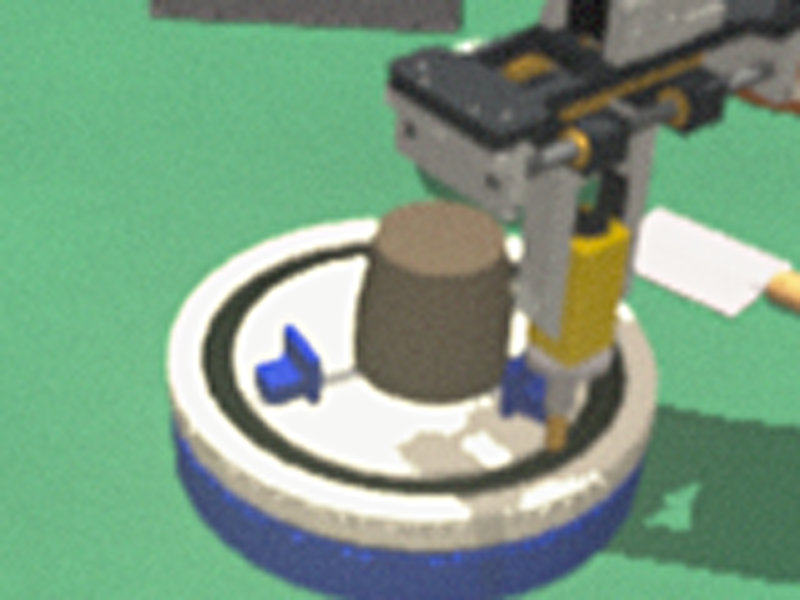

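The picture shows the pin tip at (556,448) in the crop, against a predicted (550,446). The groove centre shows the same offset of about 1 px, so the pin is over the groove.

Request:
drive_tool(
  motion=[-1.7, -1.2, 7, 0, 0, 0, 7, 0, 0, 0, 7, 0, 0, 0, 0, 0, 0, 0, 0, 0],
)

```text
clock: 6.58
eef_pos: [464.0, -60.6, 124.0]
eef_rot: [3.137, -0.006, 2.303]
wrist_force: [-1.0, -1.7, 0.6]
finger_gap: 30.1
```

Request:
drive_tool(
  motion=[-0.7, 7, 0, 0.07, -0.5, 7, 0, 0.07, -0.5, 7, 0, 0.07, -0.5, 7, 0, 0.07],
)

```text
clock: 6.92
eef_pos: [487.7, -45.6, 124.6]
eef_rot: [3.141, -0.007, 2.013]
wrist_force: [-1.7, -0.5, 0.1]
finger_gap: 30.2
```

```bash
cat >> h.py <<'E'
def grv():
    s=read_state();p=np.array(s["eef_pos"][:2])-[528.3,-136.6];a=np.arctan2(p[1],p[0]);u=p/np.hypot(*p);f=s["wrist_force"]
    print("r %.1f phi %.3f yaw %.3f z %.1f Frad %.1f Fcw %.1f Fz %.1f"%(np.hypot(*p),a,s["eef_rot"][2],s["eef_pos"][2],f[:2]@u,f[0]*u[1]-f[1]*u[0],f[2]))
E
python3 -c "from h import *;grv()"
```

```text
r 99.6 phi 1.990 yaw 2.013 z 124.6 Frad 0.2 Fcw -1.7 Fz 0.1
```

Request:
drive_tool(
  motion=[-0.7, 7, 0.2, 0.07, -0.5, 7, 0.2, 0.07, -0.5, 7, 0.2, 0.07, -0.5, 7, 0.2, 0.07],
)

```text
clock: 7.25
eef_pos: [515.6, -37.3, 124.5]
eef_rot: [-3.139, -0.007, 1.719]
wrist_force: [-1.9, -1.5, 0.5]
finger_gap: 30.2
```

Request:
drive_tool(
  motion=[-0.7, 7, 0.1, 0.07, -0.5, 7, 0.1, 0.07, -0.5, 7, 0.1, 0.07, -0.5, 7, 0.1, 0.07],
)

```text
clock: 7.58
eef_pos: [544.4, -37.3, 124.5]
eef_rot: [-3.135, -0.006, 1.425]
wrist_force: [-1.2, 0.6, 0.3]
finger_gap: 30.2
```

```bash
python3 -c "from h import *;grv()"
```

```text
r 100.6 phi 1.410 yaw 1.425 z 124.5 Frad 0.4 Fcw -1.3 Fz 0.3
```

Request:
drive_tool(
  motion=[-1.2, 7, 0.1, 0.07, -1, 7, 0.1, 0.07, -0.8, 7, 0.1, 0.07, -0.6, 7, 0.1, 0.07],
)

```text
clock: 7.92
eef_pos: [570.5, -45.9, 123.3]
eef_rot: [-3.128, -0.005, 1.131]
wrist_force: [-3.3, 2.8, -0.9]
finger_gap: 30.0
```

Request:
drive_tool(
  motion=[-0.7, 7, 0.1, 0.07, -0.7, 7, 0.1, 0.07, -0.7, 7, 0.1, 0.07, -0.5, 7, 0.1, 0.07],
)

```text
clock: 8.25
eef_pos: [592.0, -59.6, 121.3]
eef_rot: [-3.118, 0.0, 0.838]
wrist_force: [-2.7, 5.4, -0.2]
finger_gap: 29.8
```

```bash
python3 -c "from h import *;grv()"
```

```text
r 99.9 phi 0.880 yaw 0.838 z 121.3 Frad 2.4 Fcw -5.5 Fz -0.2
```

```bash
cat >> h.py <<'E'
def jaws(n="top"):
    im=camera(n);B=(265,220,350,305) if n=="top" else (280,190,365,230)
    k,l,st,ce=cv2.connectedComponentsWithStats(mask(im,(108,150,80),(125,255,255),B))
    for a,x in zip(st[1:],ce[1:]):
        if a[4]>20: w=onz(n,x,80)[0]-[528.3,-136.6];print(n,a[4],x.round(1),"r %.1f ang %.0f"%(np.hypot(*w),np.degrees(np.arctan2(w[1],w[0]))))
    return im
E
python3 - <<'E'
from h import *
t=jaws();s=jaws("side")
a=t[190:330,230:370];b=s[130:270,230:400]
cv2.imwrite("pics/c4.png",cv2.resize(np.hstack([a,b]),None,fx=2.58,fy=2.58,interpolation=2)[:,:800,::-1])
t0=cv2.imread("pics/top0.png")[:,:,::-1].copy();camera_=camera
E
```

```text
top 80 [325.6 259.6] r 59.7 ang -90
```

View pics/c4.png

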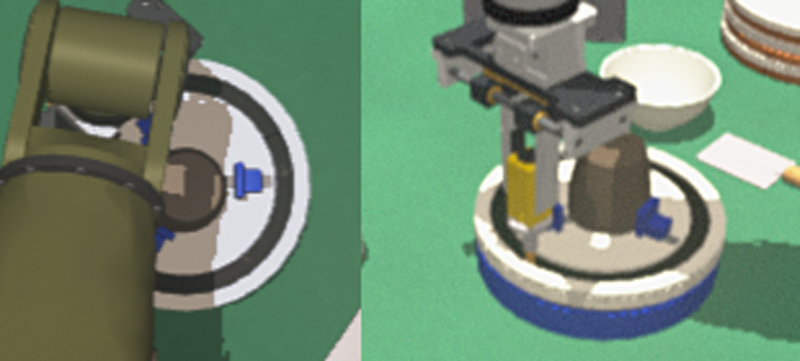

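The picture shows the pin down in the groove. The right-hand jaw has moved in by about 11 mm, so the pin has caught a hole and is turning the ring.

Request:
drive_tool(
  motion=[0, 5, 0, 0.06, 0, 5, 0, 0.06, 0, 5, 0, 0.06],
)

```text
clock: 8.6
eef_pos: [601.4, -68.5, 120.3]
eef_rot: [-3.115, 0.005, 0.664]
wrist_force: [-2.0, 5.3, -0.7]
finger_gap: 30.1
```

```bash
python3 -c "from h import *;grv();jaws();grv()"
```

```text
r 99.9 phi 0.750 yaw 0.664 z 120.3 Frad 2.1 Fcw -5.3 Fz -0.7
top 90 [323.8 259.5] r 55.4 ang -90
r 99.7 phi 0.742 yaw 0.659 z 120.2 Frad 0.3 Fcw -2.2 Fz -2.7
```

Request:
drive_tool(
  motion=[0, 4, 0, 0.02, 0, 3, 0, 0.02, 0, 0, 0, 0],
)

```text
clock: 8.9
eef_pos: [605.3, -73.6, 119.8]
eef_rot: [-3.113, 0.007, 0.625]
wrist_force: [-0.3, 0.5, -2.6]
finger_gap: 30.2
```

```bash
python3 -c "from h import *;grv();jaws();grv()"
```

```text
r 99.5 phi 0.685 yaw 0.625 z 119.8 Frad 0.1 Fcw -0.6 Fz -2.6
top 78 [323.7 259.6] r 54.9 ang -90
r 99.5 phi 0.686 yaw 0.626 z 119.8 Frad -0.4 Fcw -1.1 Fz -2.4
```

Request:
drive_tool(
  motion=[0, 3, 0, 0.03, 0, 3, 0, 0.03],
)

```text
clock: 9.12
eef_pos: [608.4, -77.7, 119.7]
eef_rot: [-3.113, 0.008, 0.567]
wrist_force: [-1.6, 4.1, -0.1]
finger_gap: 29.8
```

```bash
python3 -c "from h import *;grv();jaws();grv()"
```

```text
r 99.4 phi 0.634 yaw 0.567 z 119.7 Frad 1.1 Fcw -4.2 Fz -0.1
top 60 [323.8 260.2] r 55.2 ang -92
r 99.3 phi 0.629 yaw 0.564 z 119.7 Frad -1.1 Fcw -3.1 Fz -0.9
```

Request:
drive_tool(
  motion=[0, 2.5, 0, 0.025],
)

```text
clock: 9.25
eef_pos: [609.8, -79.8, 119.6]
eef_rot: [-3.113, 0.009, 0.54]
wrist_force: [-2.3, 4.5, -0.6]
finger_gap: 29.9
```

```bash
python3 - <<'E'
from h import *
grv();t=camera("top");s=camera("side");grv()
t0=cv2.imread("pics/top0.png")[:,:,::-1].copy()
for im in (t0,t):
    sat=hsv(im)[255:266,310:345,1].astype(int);print(sat[[2,4,6]].tolist())
a=t[190:330,230:370];b=s[160:260,250:390]
cv2.imwrite("pics/c5.png",np.hstack([cv2.resize(a,(400,400),interpolation=2),cv2.resize(b,(400,286),interpolation=2)[[*range(286)]+[0]*114]])[:,:,::-1])
E
```

```text
r 99.3 phi 0.608 yaw 0.540 z 119.6 Frad 0.7 Fcw -5.0 Fz -0.6
r 99.2 phi 0.603 yaw 0.539 z 119.6 Frad 1.0 Fcw -3.0 Fz -0.9
[[57, 58, 59, 60, 54, 26, 4, 10, 9, 8, 9, 8, 8, 9, 26, 108, 152, 161, 147, 156, 161, 162, 164, 168, 162, 51, 7, 6, 8, 4, 11, 11, 8, 3, 11], [57, 58, 59, 59, 60, 46, 8, 11, 16, 16, 16, 16, 18, 20, 15, 99, 151, 161, 149, 155, 157, 160, 161, 165, 159, 65, 10, 6, 13, 10, 13, 14, 12, 3, 11], [57, 59, 59, 59, 58, 50, 23, 10, 16, 15, 18, 16, 16, 15, 13, 86, 150, 159, 151, 152, 157, 161, 161, 164, 163, 92, 15, 3, 7, 8, 8, 8, 12, 6, 11]]
[[57, 56, 52, 56, 54, 52, 51, 33, 68, 140, 148, 139, 149, 167, 169, 171, 175, 177, 84, 10, 6, 8, 7, 9, 7, 6, 8, 6, 16, 15, 15, 15, 16, 3, 12], [57, 55, 55, 52, 55, 54, 49, 45, 51, 135, 147, 136, 145, 164, 166, 169, 170, 174, 116, 16, 22, 21, 19, 19, 16, 5, 5, 0, 16, 15, 11, 15, 16, 3, 8], [55, 55, 54, 54, 57, 54, 50, 40, 43, 136, 145, 136, 149, 162, 165, 168, 170, 173, 123, 11, 20, 19, 21, 19, 16, 5, 7, 3, 15, 19, 15, 19, 21, 3, 12]]
```

View pics/c5.png

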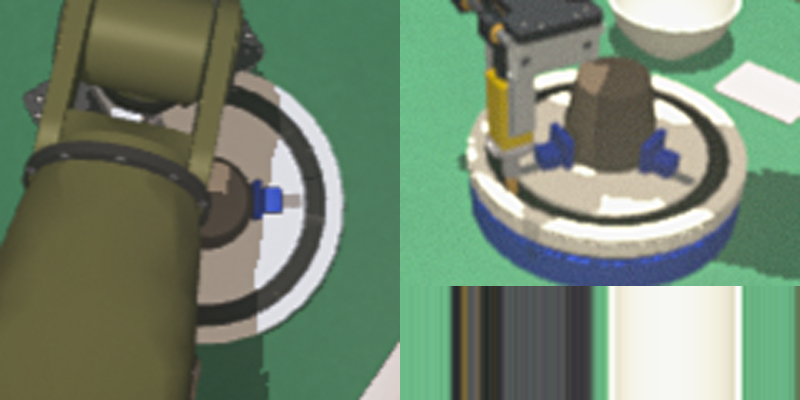

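The picture shows both visible jaws close to the beaker, at (555,150) and (660,155). The right-hand jaw's outer end has moved about 6.9 px, which is about 16.5 mm of travel, so there is a little more to go.

Request:
drive_tool(
  motion=[0, 2.5, 0, 0.025, 0, 2, 0, 0.02],
)

```text
clock: 9.52
eef_pos: [612.2, -83.5, 119.6]
eef_rot: [-3.113, 0.01, 0.495]
wrist_force: [-1.8, 3.7, -1.3]
finger_gap: 29.8
```

```bash
cat >> h.py <<'E'
def edge():
    o=[]
    for im in (cv2.imread("pics/top0.png")[:,:,::-1].copy(),camera("top")):
        v=hsv(im)[257:263,300:345,1].astype(float).mean(0);k=np.where(v>130)[0].max();o.append(300+k+.5+(v[k+1]-12)/(v[k]-12))
    print("edge",o,"travel",2.45*(o[0]-o[1]))
E
python3 - <<'E'
from h import *
grv();edge();grv()
E
```

```text
r 99.2 phi 0.564 yaw 0.495 z 119.6 Frad 0.5 Fcw -4.1 Fz -1.3
edge [np.float64(334.91917502787066), np.float64(327.84121274409046)] travel 17.341007595261516
r 99.2 phi 0.562 yaw 0.493 z 119.6 Frad 1.1 Fcw -4.6 Fz 0.4
```

Request:
drive_tool(
  motion=[0, 2, 0, 0.02],
)

```text
clock: 9.65
eef_pos: [613.0, -84.8, 119.4]
eef_rot: [-3.112, 0.011, 0.474]
wrist_force: [-4.1, 11.9, -0.5]
finger_gap: 29.8
```

Request:
drive_tool(
  motion=[0, 1.5, 0, 0.015],
)

```text
clock: 9.73
eef_pos: [613.2, -85.0, 119.2]
eef_rot: [-3.109, 0.011, 0.459]
wrist_force: [-4.8, 10.7, -0.8]
finger_gap: 29.8
```

```bash
python3 - <<'E'
from h import *
grv();edge();grv()
E
```

```text
r 99.4 phi 0.546 yaw 0.459 z 119.2 Frad 1.5 Fcw -11.7 Fz -0.8
edge [np.float64(334.91917502787066), np.float64(327.8306288032454)] travel 17.366938250331856
r 99.4 phi 0.547 yaw 0.458 z 119.1 Frad 2.5 Fcw -10.4 Fz -0.4
```

Tangential force jumped to about 12 N and the ring stopped advancing, so the jaws are snug. I'll back off into the hole's slack before lifting.

Request:
drive_tool(
  motion=[0, -3, 0, 0, 0, 0, 0, 0],
)

```text
clock: 9.95
eef_pos: [611.9, -82.3, 119.0]
eef_rot: [-3.11, 0.012, 0.459]
wrist_force: [-0.2, 0.0, -1.8]
finger_gap: 30.3
```

```bash
python3 - <<'E'
from h import *
grv();edge();grv()
E
```

```text
r 99.7 phi 0.576 yaw 0.459 z 119.0 Frad -0.2 Fcw -0.1 Fz -1.8
edge [np.float64(334.91917502787066), np.float64(327.83673469387753)] travel 17.35197881828318
r 99.6 phi 0.573 yaw 0.459 z 119.1 Frad 0.2 Fcw 0.1 Fz -1.7
```

Request:
drive_tool(
  motion=[0, 0, -8, 0, 0, 0, -15, 0, 0, 0, -25, 0, 0, 0, -25, 0, 0, 0, -25, 0, 0, 0, 0, 0],
)

```text
clock: 10.5
eef_pos: [614.5, -87.8, 223.2]
eef_rot: [-3.114, 0.013, 0.459]
wrist_force: [0.6, -0.3, -0.6]
finger_gap: 30.4
```

```bash
python3 - <<'E'
from h import *
grv();
plan(489.5,210,215,1.8,step=30)
E
```

```text
r 99.0 phi 0.516 yaw 0.459 z 223.2 Frad 0.3 Fcw 0.5 Fz -0.6
[np.float64(1.7), np.float64(-26.9), np.float64(0.7), np.float64(-0.112), np.float64(4.6), np.float64(-26.5), np.float64(0.7), np.float64(-0.112), np.float64(7.6), np.float64(-25.8), np.float64(0.7), np.float64(-0.112), np.float64(10.4), np.float64(-24.8), np.float64(0.7), np.float64(-0.112), np.float64(13.1), np.float64(-23.5), np.float64(0.7), np.float64(-0.112), np.float64(15.6), np.float64(-21.9), np.float64(0.7), np.float64(-0.112), np.float64(18.0), np.float64(-20.0), np.float64(0.7), np.float64(-0.112), np.float64(20.1), np.float64(-17.9), np.float64(0.7), np.float64(-0.112)]
[np.float64(22.0), np.float64(-15.5), np.float64(0.7), np.float64(-0.112), np.float64(23.6), np.float64(-13.0), np.float64(0.7), np.float64(-0.112), np.float64(24.9), np.float64(-10.3), np.float64(0.7), np.float64(-0.112), np.float64(25.9), np.float64(-7.4), np.float64(0.7), np.float64(-0.112)]
```

Request:
drive_tool(
  motion=[2, -27, 0, -0.112, 5, -26, 0, -0.112, 8, -26, 0, -0.112, 10, -25, 0, -0.112, 13, -23, 0, -0.112, 16, -22, 0, -0.112, 18, -20, 0, -0.112, 20, -18, 0, -0.112],
)

```text
clock: 11.17
eef_pos: [527.9, 109.9, 227.4]
eef_rot: [-3.122, -0.01, 1.384]
wrist_force: [0.0, 0.9, -1.7]
finger_gap: 29.9
```

Request:
drive_tool(
  motion=[22, -16, 0, -0.112, 24, -13, 0, -0.112, 25, -10, 0, -0.112, 20, -5, 0, -0.112, 0, 0, 0, 0],
)

```text
clock: 11.58
eef_pos: [481.3, 208.8, 228.4]
eef_rot: [-3.13, -0.016, 1.866]
wrist_force: [-0.0, -0.0, -1.3]
finger_gap: 30.1
```

```bash
python3 - <<'E'
from h import *
print(read_state()["eef_rot"],read_state()["eef_pos"]);edge()
plan(489.5,238.8,160,1.8,step=30)
E
```

```text
[-3.12976295 -0.01620229  1.86553299] [481.30621778 208.75251108 228.37123527]
edge [np.float64(334.91917502787066), np.float64(327.84341252699784)] travel 17.335618127138428
[np.float64(9.3), np.float64(5.4), np.float64(22.8), np.float64(0.02), np.float64(9.4), np.float64(5.2), np.float64(22.8), np.float64(0.02), np.float64(9.5), np.float64(5.0), np.float64(22.8), np.float64(0.02)]
```

Request:
drive_tool(
  motion=[9, 5, 23, 0.02, 9, 5, 23, 0.02, 9, 5, 22, 0.02, 0, 0, 0, 0, 0, 0, 0, 0],
)

```text
clock: 12.05
eef_pos: [491.0, 235.6, 159.0]
eef_rot: [-3.133, -0.013, 1.785]
wrist_force: [0.4, -0.4, -1.5]
finger_gap: 30.0
```

```bash
python3 - <<'E'
from h import *
print(read_state()["eef_rot"],read_state()["eef_pos"])
t=jaws();s=camera("side");p=read_state()["eef_pos"]
b=mask(t,(10,40,90),(20,90,175),(280,240,325,290));q=big(b)[:,0];print("beaker",circ(onz("top",q,135)))
a=t[200:320,240:360];b=s[180:250,260:380];c=s[240:400,280:420]
im=np.hstack([cv2.resize(a,(400,400),interpolation=2)[:, :],np.vstack([cv2.resize(b,(400,233),interpolation=2),np.zeros((167,400,3),np.uint8)])]);
im=np.vstack([im,np.zeros((190,800,3),np.uint8)]);im[235:590,402:713]=cv2.resize(c,(311,355),interpolation=2)
cv2.imwrite("pics/c6.png",im[:,:,::-1])
plan(489.5,238.8,160,1.8,step=30)
E
```

```text
[-3.13278452 -0.01271819  1.78540275] [490.9928075  235.58420381 159.03566156]
top 76 [290.6 241.7] r 51.4 ang 31
top 81 [322.1 259.7] r 51.2 ang -90
top 81 [291.1 278.1] r 51.9 ang 151
beaker (array([ 527.93190687, -136.35264412]), np.float64(30.841253263466292))
[np.float64(3.5), np.float64(-0.8), np.float64(-0.3), np.float64(-0.014)]
```

View pics/c6.png

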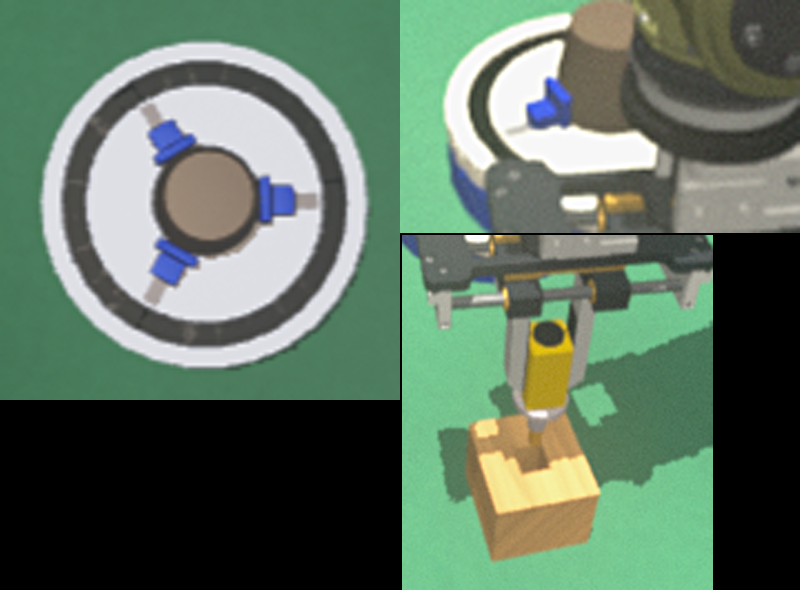

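The picture shows all three jaws closed on the beaker. The beaker's centre measures (527.9,-136.4), against the chuck axis at (528.3,-136.6). The pin is over the bore, with its tip at (536,443) and the bore at about (535,457).

Request:
drive_tool(
  motion=[3.5, -1, 5, 0, 0, 0, 6, 0, 0, 0, 8, 0, 0, 0, 0, 0],
)

```text
clock: 12.48
eef_pos: [490.6, 237.9, 142.8]
eef_rot: [-3.139, -0.014, 1.784]
wrist_force: [0.4, 0.0, -1.1]
finger_gap: 29.7
```

```bash
python3 - <<'E'
from h import *
print(read_state()["eef_rot"],read_state()["eef_pos"])
plan(489.5,238.8,92,1.8,step=12)
E
```

```text
[-3.13937286 -0.01365227  1.78379283] [490.56245979 237.90269942 142.77661089]
[np.float64(0.2), np.float64(-0.2), np.float64(10.2), np.float64(-0.003), np.float64(0.2), np.float64(-0.2), np.float64(10.2), np.float64(-0.003), np.float64(0.2), np.float64(-0.2), np.float64(10.2), np.float64(-0.003), np.float64(0.2), np.float64(-0.2), np.float64(10.2), np.float64(-0.003), np.float64(0.2), np.float64(-0.2), np.float64(10.2), np.float64(-0.003)]
```

Request:
drive_tool(
  motion=[1, -1, 10, 0, 0, 0, 10, 0, 0, 0, 8, 0, 0, 0, 0, 0],
)

```text
clock: 12.82
eef_pos: [489.0, 238.9, 111.9]
eef_rot: [-3.14, -0.014, 1.784]
wrist_force: [0.1, -0.9, -1.3]
finger_gap: 29.9
```

Request:
drive_tool(
  motion=[0, 0, 8, 0, 0, 0, 5, 0, 0, 0, 3, 0, 0, 0, 0, 0],
)

```text
clock: 13.15
eef_pos: [488.7, 239.1, 93.5]
eef_rot: [-3.138, -0.013, 1.784]
wrist_force: [-0.6, -0.1, -2.6]
finger_gap: 29.9
```

Request:
drive_tool(
  motion=[0, 0, 1, 0, 0, 0, 1, 0, 0, 0, 0, 0],
)

```text
clock: 13.4
eef_pos: [489.0, 239.2, 91.7]
eef_rot: [-3.139, -0.014, 1.784]
wrist_force: [0.2, -0.1, -1.6]
finger_gap: 30.3
```

Request:
drive_tool(
  motion=[0, 0, 1, 0, 0, 0, 0, 0],
)

```text
clock: 13.57
eef_pos: [489.3, 239.5, 91.9]
eef_rot: [-3.14, -0.014, 1.784]
wrist_force: [-0.3, -0.5, -2.0]
finger_gap: 29.7
```

Request:
drive_tool(
  motion=[0, 0, 1.5, 0, 0, 0, 0, 0],
)

```text
clock: 13.73
eef_pos: [489.7, 239.8, 91.9]
eef_rot: [3.141, -0.014, 1.784]
wrist_force: [-0.6, -0.4, -1.7]
finger_gap: 29.6
```

Request:
drive_tool(
  motion=[0, 0, 3, 0],
)

```text
clock: 13.82
eef_pos: [490.5, 240.1, 91.2]
eef_rot: [3.138, -0.015, 1.784]
wrist_force: [-13.3, -5.0, 45.4]
finger_gap: 29.7
```

That push made firm contact with the holder, so the collar is seated. I'll relax it and release.

Request:
drive_tool(
  motion=[0, 0, -1, 0, 0, 0, 0, 0],
)

```text
clock: 13.98
eef_pos: [491.1, 240.3, 93.3]
eef_rot: [3.136, -0.015, 1.785]
wrist_force: [0.1, 0.4, -1.9]
finger_gap: 30.1
```

Request:
drive_tool(
  motion=[0, 0, 1, 0, 0, 0, 0, 0],
)

```text
clock: 14.15
eef_pos: [491.0, 240.3, 91.8]
eef_rot: [3.136, -0.015, 1.785]
wrist_force: [-0.9, -0.6, -1.4]
finger_gap: 30.1
```

Request:
drive_tool(
  motion=[0, 0, 0, 0, 0, 0, 0, 0, 0, 0, 0, 0, 0, 0, 0, 0, 0, 0, 0, 0, 0, 0, 0, 0, 0, 0, 0, 0, 0, 0, 0, 0],
  jaw=0,
)

```text
clock: 14.82
eef_pos: [491.0, 240.3, 91.0]
eef_rot: [3.137, -0.015, 1.784]
wrist_force: [0.5, 0.4, 0.6]
finger_gap: 79.7
```

Request:
drive_tool(
  motion=[0, 0, 0, 0, 0, 0, 0, 0, 0, 0, 0, 0, 0, 0, 0, 0],
)

```text
clock: 15.15
eef_pos: [491.0, 240.3, 91.1]
eef_rot: [3.137, -0.015, 1.784]
wrist_force: [0.9, 0.2, -0.0]
finger_gap: 93.5
```

Request:
drive_tool(
  motion=[0, 0, -15, 0, 0, 0, -25, 0, 0, 0, -30, 0, 0, 0, -30, 0, 0, 0, -20, 0, -30, 0, 0, 0, -30, 0, 0, 0, -30, 0, 0, 0],
)

```text
clock: 15.82
eef_pos: [508.8, 151.7, 215.5]
eef_rot: [3.137, -0.015, 1.791]
wrist_force: [-0.0, -0.3, 0.6]
finger_gap: 93.6
```

Request:
drive_tool(
  motion=[0, -25, 0, 0, 0, -25, 0, 0, 0, -25, 0, 0, 0, -10, 0, 0, 0, 0, 0, 0, 0, 0, 0, 0],
)

```text
clock: 16.32
eef_pos: [424.0, 127.1, 215.1]
eef_rot: [3.136, -0.014, 1.785]
wrist_force: [1.1, -0.5, -0.5]
finger_gap: 93.7
```

```bash
python3 - <<'E'
from h import *
print(read_state()["eef_pos"],read_state()["qd"].round(3))
t=jaws();s=camera("side")
im=np.vstack([np.hstack([cv2.resize(t[130:330,110:310],(400,400),interpolation=2),cv2.resize(s[180:400,200:420],(400,400),interpolation=2)])])
b=mask(t,(10,40,90),(20,90,175),(280,240,325,290));q=big(b)[:,0];print("beaker",circ(onz("top",q,135)))
cv2.imwrite("pics/c7.png",im[:,:,::-1])
E
```

```text
[423.97043912 127.05924297 215.07824635] [-0.002 -0.018  0.009  0.     0.002 -0.   ]
top 77 [290.5 241.8] r 51.3 ang 31
top 34 [319.  259.7] r 43.5 ang -90
top 46 [324.5 259.7] r 57.0 ang -90
top 81 [291.1 278.1] r 51.9 ang 151
beaker (array([ 527.90803579, -136.31512423]), np.float64(30.75484902377361))
```

View pics/c7.png

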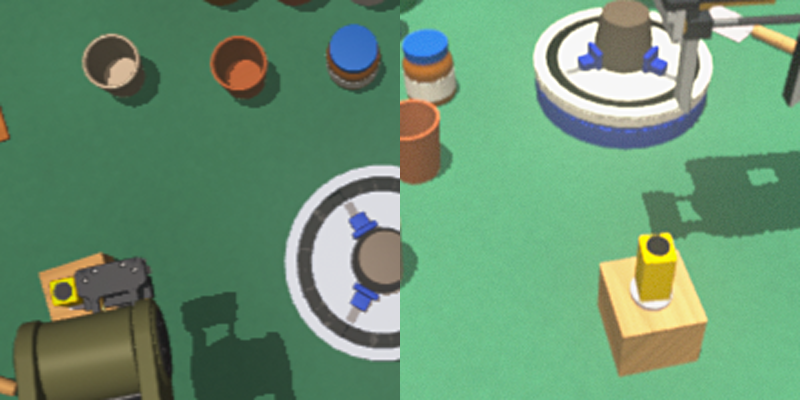

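The picture shows the key upright in its holder, with its cap at (658,245). The beaker is held by the jaws, and the cups and jar are where they were.

```bash
python3 -c "from cell import *;print(sign_off())"
```

```text
the job is handed in; nothing more can be done
None
```

The beaker is clamped and centred, and the key is back upright in its holder. I handed the job in at about 16 s of the 72 s allowed. No verdict is reported.

- **Turning:** I slid the pin clockwise along the groove until it dropped into a drive hole, then turned the ring. At the end the force along the groove rose from about 4 N to about 12 N and the ring stopped moving. I took that as snug and backed off.
- **Beaker:** its centre measures within about 0.5 mm of the chuck axis. Each jaw sits 51–52 mm from the axis, measured at the middle of its blue part.
- **Jaw travel:** my two measures disagreed: about 17.4 mm from one jaw's outer edge, and about 19 mm from the change in jaw positions. Snug is about 18 mm.
- **Key:** the last picture shows it upright with its collar on the holder and the gripper clear of it.
- **Other pots:** the cups and jar look unmoved in that picture. I did not check the bowl again at the end.
- **Force spike:** while seating the key I pushed slightly too far, and the wrist briefly read about 47 N through the key onto the holder. That is under the 120 N wrist limit and I backed off at once. It is above the 40 N limit on the arm or gripper body pressing on something. I believe that limit does not apply to force passed through the held key, but I can't confirm it.

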